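# Switch on the tying-lamp power box under its push-latch flap

### The job

Switch on the lamp's power box with the fingertips: press the shut orange flap down so that it pops open, press the green button under it fully in, then push the flap back down past flush until it latches shut. Leave the can, the jar and the thread spool standing where they are, lift nothing, and finish clear of everything.

Things in the scene. Friction and masses are not known exactly. Their poses are not given: they have to be found in the camera images.
- box_top_hinge (a point): middle of the flap's hinge line on the fixed grey power box, level with the box's top, 78 mm above the bench. x points to the back of the box, y along the hinge, z up. The box spans x -100 to +60, y -56 to +56 of here. Before the hinge (-x) a well 94 long, 90 wide lies under the flap, its black panel floor 26 below the top; behind is a flat closed deck.
- flap_press (a point): point on the outer face of the orange flap (84 x 84 x 4 mm, white strip by its free edge), mid-width, 62 mm from the hinge; the free edge is 85 from it. z is the outward normal (up while shut), x points in the flap towards the hinge. Shut, it is flush with the box's top. The latch: every full press to the stop and release upward changes its state, shut to open, open to shut.
- flap (a joint): flap angle: 0 latched flush; +1.4 sprung open, near upright, outer face to the box's back; -0.17 stop, 10 mm below flush at 62 mm from hinge. Latched: press below -0.15, let go: it springs open in 1 s. Open: push it over and down below -0.15, let go: returns to 0, latched. Only to flush, it springs open again. Spring about 3 N at 62 mm; at the stop force rises, 10 to 15 N is plenty.
- switch_top (a point): centre of the top of the round green button (28 across) on the panel under the flap, 60 in front of the hinge line in mid-width, its top 18 below the box's top and 8 above the panel when out. Hidden while the flap is shut. z up, the axes are the box's.
- switch (a joint): how far the green button is pressed in: 0 = out (off), 0.006 m = fully in (on). It goes in against about 3 N and stays in when let go.
- drink_can: blue drink can, 66 across, 115 high, loose, not to be disturbed; origin at the centre of its underside
- bead_jar: amber bead jar with black cap, 48 across, 55 high, loose, not to be disturbed; origin at the centre of its underside
- thread_spool: yellow thread spool standing upright, 32 across, 36 high, loose, not to be disturbed; origin at the centre of its underside
There are look-alikes about, which are no part of the job. Of the things shaped like the part that bears box_top_hinge, the grey one is meant.

How it is judged:
By the outcome, as a careful person would: the job done as asked, in the order asked, and still so for the second after the job is handed in, with the robot touching nothing.
It also fails if it takes over 45 s, if anything falls off the work surface, if the arm or the gripper's body presses on something with over 40 N, if the wrist force passes 120 N, or if a joint passes its speed limit or range.

### The arm

A 7-joint arm with a two-finger parallel gripper is mounted at the origin on the work surface. World frame = base frame: x ahead of the robot, y to its left, z up, the work surface at z = 0. Lengths are in m, angles in rad, forces in N, time in s.
With the tool pointing down it reaches from about 0.375 to 0.925 m from the base axis. Payload 3.1 kg.
Tool frame: the origin (TCP) lies at the very end of the fingers, on their centre line; the grasp point (between the pads) lies 19 mm behind it (bot.grasp_offset is the distance from the TCP to the grasp point, in m); z points along the fingers, y is the line along which they close (so a half turn about z gives the same grasp; the last joint's range is limited). The gripper opens to 85 mm and grips with 20 to 120 N. Pads are 22 mm wide; open, the fingers measure 114 mm over their backs; the gripper's body (76 mm by 85 mm) begins 54 mm behind the grasp point. The pads swing forward as they close: fully open they stand 13 mm farther back than shut.
Start: joints at [1.108, 0.383, 0.044, 1.598, -0.018, 1.161, -0.05], TCP at [0.232, -0.607, 0.231] pointing down, gripper open.
Joint ranges: [-2.61, 2.61], [-0.41, 2.15], [-1.48, 1.57], [0, 2.5], [-1.57, 4.71], [0.05, 1.97], [-2.85, 2.85]. Speed limits (rad/s): [2.79, 2.79, 3.14, 3.14, 3.14, 3.14, 3.14].

### API

Orientations are given as [roll, pitch, yaw] about the fixed x, y, z axes, in that order (R = Rz(yaw) Ry(pitch) Rx(roll)).
In Python, from workcell import telemetry, cams, bot gives the robot as it stands.
- The arm moves only by the shell command python3 -m pendant 'ROWS' [OPENING] [FORCE]. ROWS is JSON, one flat list of numbers, 6 for each row, row after row: the shift along the tool's x, y, z scaled (see below), then the turn, a rotation vector about the tool's x, y, z scaled (see below). A call has 1 to 10 rows; each row shifts and turns the commanded pose from where the row before left it, along the tool's axes as they then stand; what a row does not reach is not made up. The controller multiplies each number of a shift by 40 mm and each number of a turn by 8 degrees. A row lasts 1/8 s, in which the tool goes at most 62.5 mm and 10.7 degrees, less where a joint would pass 70% of its speed; a pose out of reach is approached as far as the arm can. A call with a number of a shift or a turn outside -1 to 1 is refused whole. A call with a gripper value outside its range is refused whole. OPENING is the gripper command: -1 is fully open, 1 is shut, values between are in proportion, set as the call begins (- or left out, the last holds). The fingers move at their own pace and stop on an object; FORCE is the grip in N (left out, the last holds). Time passes only in rows, so rows that do not move let the fingers close. It gives the time, the measured TCP pose, the force, the opening and the grip force at its end, in the units of the state.
- telemetry.observe(): the state, without advancing time (a new reading comes with each control period).
- cams.camera(name): name is "side" or "top" or "wrist"; returns a dict with "image" (400x640x3 uint8, red, green, blue), "depth" (400x640 float32, m along the optical axis (not along the pixel's ray), 0 where there is no reading), "fx", "fy", "cx", "cy" (pixels), "rvec" (rotation vector, rad) and "tvec" (3), from world to camera coordinates, as OpenCV has them; the wrist camera has in their place "T_tool_cam" (4x4, takes a point from camera to tool coordinates, whose origin is the TCP and whose axes are the flange's). Camera axes: x right, y down, z forward; pixel columns grow to the right and rows downward; lengths in m; the calibration is good to about 2 mm. A picture is of the moment at which its call begins: read the wrist's pose just before it.
- bot.hand_in(): hands the job in; it is judged then, once.
The state is a dict: "t": time; "joint_positions": joint angles; "qvel": joint speeds; "effort": joint torques, N m; "tool_pos": TCP position; "ee_rot": TCP orientation; "force": force on the tool from outside, world axes, zero at the start; "wrist_torque": the same for the moment, N m; "opening": finger opening in m; "grasp_force": force on a finger pad.
Only numpy, scipy, OpenCV 4.12 (cv2) and the standard library are available. Lean on these libraries where they do the work, as an engineer would, in place of code of your own. Each camera call takes 0.05 s, during which the arm holds its last target. There are 200 camera calls.

## Working session

There is one attempt and no reset: what is moved stays moved. The work goes in short steps, Python scripts to look and compute and a shell command to move; the robot and the scene stay as the last step left them, time stands still between calls to the robot, and variables do not carry over. Pictures are saved under pics/ and viewed, at most 10 in all, crops included, and the job is handed in when it is done.

```bash
mkdir -p pics
cat > h.py <<'E'
import numpy as np, cv2
from workcell import telemetry, cams, bot
from scipy.spatial.transform import Rotation as R
def cloud(c):
    d=c["depth"]; v,u=np.indices(d.shape)
    P=np.stack([(u-c["cx"])/c["fx"]*d,(v-c["cy"])/c["fy"]*d,d],-1)
    if "rvec" in c:
        M=cv2.Rodrigues(np.array(c["rvec"],float))[0]; W=(P-np.array(c["tvec"]).ravel())@M
    else:
        s=c["state"]; T=np.array(c["T_tool_cam"]); P=P@T[:3,:3].T+T[:3,3]
        W=P@R.from_euler('xyz',s["ee_rot"]).as_matrix().T+np.array(s["tool_pos"])
    W[d==0]=np.nan
    return W
def snap(n,f):
    s=telemetry.observe(); c=cams.camera(n); c["state"]=s
    cv2.imwrite("pics/"+f,c["image"][:,:,::-1]); return c
E
python3 - <<'E'
from h import *
s=telemetry.observe(); print(s["t"],s["tool_pos"],s["ee_rot"],s["opening"])
c=snap("top","top1.png"); np.save("top1.npy",cloud(c)); 
c=snap("side","side1.png"); np.save("side1.npy",cloud(c))
E
```

```text
0.0 [ 0.23154694 -0.60633527  0.22986207] [-3.13891993e+00  1.10598870e-04  3.64830846e-01] 0.08523271877109126
```

View pics/top1.png

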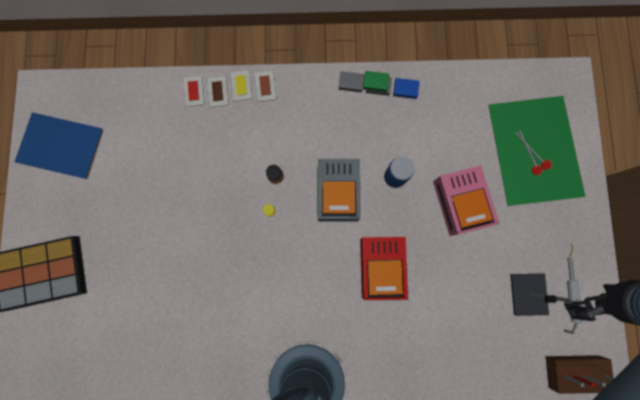

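View pics/side1.png

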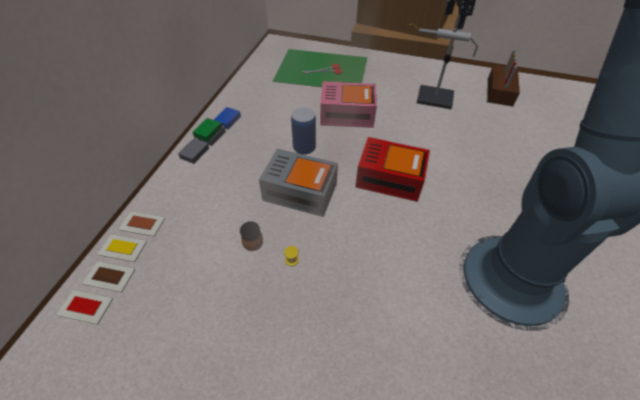

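The top view shows the grey box at about (339,190), its flap (orange) at (339,197) with the white strip towards the robot. The can is at (400,172), the jar at (275,173) and the spool at (269,210). The red and pink boxes are look-alikes.

Run:
```python
from h import *
for n,roi in (("top",(150,230,310,368)),("side",(145,220,255,342))):
    W=np.load(n+"1.npy"); im=cv2.imread(f"pics/{n}1.png"); hsv=cv2.cvtColor(im,cv2.COLOR_BGR2HSV)
    m=np.zeros(im.shape[:2],bool); a,b,c,d=roi; m[a:b,c:d]=1
    z=W[...,2]
    o=m&(hsv[...,1]>180)&(hsv[...,0]<22)
    P=W[o]; P=P[np.isfinite(P[:,0])]
    print(n,"flap z",np.median(P[:,2]),len(P)); r=cv2.minAreaRect((P[:,:2]*1000).astype(np.float32)); print("flap",r)
    t=m&(z>.065)&(z<.09); P=W[t]; r=cv2.minAreaRect((P[:,:2]*1000).astype(np.float32)); print("box top",r,cv2.boxPoints(r).round().tolist())
W=np.load("top1.npy")
for nm,(u,v) in dict(can=(400,166),jar=(274,172),spool=(269,210)).items():
    p=W[v-14:v+15,u-14:u+15].reshape(-1,3);p=p[p[:,2]>.02];p=p[p[:,2]>np.nanmax(p[:,2])-.012];print(nm,np.median(p,0),len(p),np.ptp(p,axis=0))
s=telemetry.observe();print(s["force"])
print(cams.camera("wrist")["T_tool_cam"])
```

```text
top flap z 0.07842512184308195 814
flap ((482.82574462890625, -97.44954681396484), (81.36753845214844, 80.66653442382812), 88.88886260986328)
box top ((505.1685791015625, -99.15443420410156), (110.3757553100586, 160.8376007080078), 88.9847183227539) [[424.0, -153.0], [585.0, -156.0], [587.0, -45.0], [426.0, -43.0]]
side flap z 0.07801007031268992 647
flap ((486.162109375, -92.74000549316406), (84.81979370117188, 72.59539794921875), 89.04501342773438)
box top ((506.2329406738281, -93.07135009765625), (114.2525634765625, 161.11953735351562), 88.91875457763672) [[425.0, -149.0], [586.0, -152.0], [588.0, -37.0], [427.0, -34.0]]
can [ 0.54795064 -0.2604467   0.11511437] 433 [0.05898936 0.05945882 0.01153165]
jar [0.55761215 0.07679705 0.05441736] 197 [0.04036581 0.0408999  0.01154639]
spool [0.45756961 0.09288444 0.03544449] 107 [0.03022129 0.03061735 0.00923538]
[ 1.35973172  0.92792252 -1.31118267]
[[ 1.54331372e-03 -9.53076189e-01 -3.02726602e-01  7.68233304e-02]
 [ 9.99998754e-01  1.37056755e-03  7.83071281e-04  1.20810526e-03]
 [-3.31419336e-04 -3.02727434e-01  9.53077117e-01 -1.42751777e-01]
 [ 0.00000000e+00  0.00000000e+00  0.00000000e+00  1.00000000e+00]]
```

Run:
```python
from h import *
for n in ("side","top"):
    W=np.load(n+"1.npy").reshape(-1,3); W=W[(W[:,2]>.1)&(W[:,1]<-.3)&(W[:,0]>-.1)&(W[:,0]<.8)&(W[:,2]<.6)]
    k=np.round(W/.05).astype(int); u,ct=np.unique(k,axis=0,return_counts=True)
    print(n,[(*(a*5).tolist(),int(b)) for a,b in zip(u,ct) if b>4])
```

```text
side [(0, -75, 10, 16), (0, -70, 10, 37), (0, -65, 10, 37), (15, -60, 15, 12), (15, -60, 20, 39), (20, -60, 10, 28), (20, -60, 15, 39), (20, -60, 20, 195), (20, -60, 25, 5), (20, -55, 15, 29), (20, -55, 25, 97), (20, -55, 30, 227), (20, -55, 35, 6), (25, -65, 25, 103), (25, -65, 30, 25), (25, -60, 20, 142), (25, -55, 15, 8), (25, -55, 25, 9), (25, -55, 30, 49), (30, -60, 20, 60), (35, -60, 20, 6)]
top [(0, -75, 10, 5), (0, -70, 10, 57), (0, -65, 10, 33), (15, -60, 15, 10), (15, -60, 20, 50), (20, -60, 15, 80), (20, -60, 20, 64), (20, -60, 25, 6), (20, -60, 30, 18), (20, -60, 35, 88), (20, -60, 40, 253), (20, -60, 45, 27), (20, -55, 15, 23), (20, -55, 25, 42), (20, -55, 30, 206), (20, -55, 35, 324), (20, -55, 40, 45), (20, -55, 45, 5), (25, -65, 25, 57), (25, -65, 30, 29), (25, -60, 15, 10), (25, -60, 20, 241), (25, -60, 30, 32), (25, -60, 35, 163), (25, -60, 40, 422), (25, -60, 45, 85), (25, -55, 25, 7), (25, -55, 30, 61), (25, -55, 35, 87), (25, -55, 40, 154), (25, -55, 45, 33), (30, -60, 20, 101), (35, -60, 20, 9)]
```

Run:
```python
from h import *
c=snap("wrist","w1.png")
```

```text
(no output)
```

View pics/w1.png

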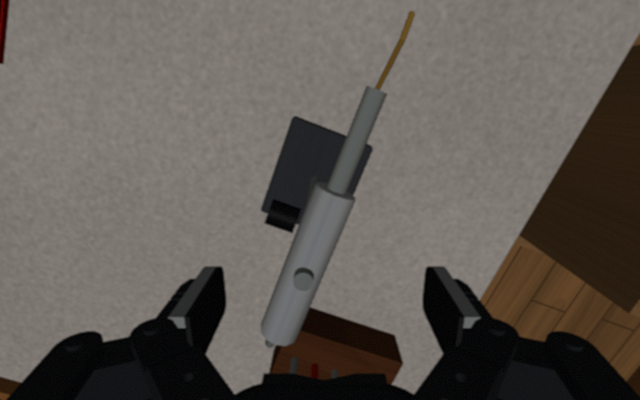

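The wrist view shows a slanted grey lamp tube at (310,230) just below the fingers, so I lift straight up first.

```bash
python3 -m pendant '[0,0,-1,0,0,0, 0,0,-1,0,0,0, 0.5,-0.5,-0.3,0,0,0, 0.8,-0.8,0,0,0,0, 0.8,-0.8,0,0,0,0, 0.8,-0.8,0,0,0,0, 0.8,-0.8,0,0,0,0, 0.8,-0.8,0,0,0,0]'; python3 -m pendant '[0.8,-0.8,0,0,0,0, 0.8,-0.8,0,0,0,0, 0.8,-0.8,0,0,0,0, 0.8,-0.8,0,0,0,0, 0.8,-0.8,0,0,0,0, 0,0,0,0,0,1, 0,0,0,0,0,1, 0,0,0,0,0,0.74, 0,0,0,0,0,0]' 1 40
```

```text
t: 1.2
tool_pos: [0.3362, -0.3733, 0.3231]
ee_rot: [-3.142, 0.0, 0.365]
force: [-0.0, -0.3, 0.8]
opening: 0.0854
grasp_force: 0.0
t: 2.33
tool_pos: [0.428, -0.1682, 0.3231]
ee_rot: [-3.141, 0.0, -0.017]
force: [-0.8, 0.2, -0.2]
opening: -0.0
grasp_force: 0.0
```

Run:
```python
from h import *
c=snap("wrist","w2.png"); W=cloud(c); im=cv2.imread("pics/w2.png"); hsv=cv2.cvtColor(im,cv2.COLOR_BGR2HSV)
z=W[...,2]; near=(abs(W[...,0]-.505)<.11)&(abs(W[...,1]+.097)<.085)
o=near&(hsv[...,1]>180)&(hsv[...,0]<22)&(abs(z-.078)<.02)
for nm,m in (("flap",o),("top",near&(abs(z-.078)<.012))):
    P=W[m]; r=cv2.minAreaRect((P[:,:2]*1000).astype(np.float32)); print(nm,len(P),np.median(P[:,2]),r,cv2.boxPoints(r).round().tolist())
s=c["state"]; print(s["tool_pos"],s["ee_rot"])
```

```text
flap 5373 0.07853550228777315 ((482.534912109375, -93.56283569335938), (87.85884094238281, 82.7293472290039), 89.10189056396484) [[440.0, -137.0], [523.0, -138.0], [525.0, -50.0], [442.0, -49.0]]
top 15420 0.07822260833911569 ((505.7124328613281, -95.62543487548828), (112.56060028076172, 160.2225799560547), 89.06147003173828) [[425.0, -151.0], [585.0, -153.0], [587.0, -41.0], [427.0, -38.0]]
[ 0.42799788 -0.16820913  0.32308897] [-3.14147158e+00  3.68767484e-04 -1.65148792e-02]
```

View pics/w2.png

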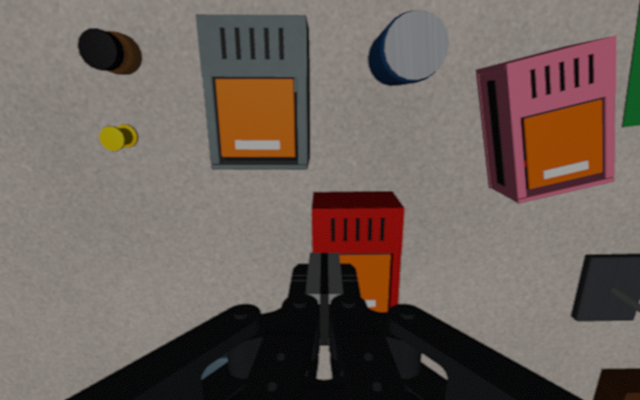

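The wrist view shows the grey box with its flap at (256,118), agreeing with the first measurement to about 2 mm. The fingers are shut, so next I go above flap_press, at about (0.4635, -0.095).

```bash
python3 -m pendant '[0.42,-0.92,0,0,0,0, 0.42,-0.92,0,0,0,0, 0,0,1,0,0,0, 0,0,1,0,0,0, 0,0,1,0,0,0, 0,0,1,0,0,0, 0,0,1,0,0,0, 0,0,0.3,0,0,0, 0,0,0,0,0,0]'
```

```text
t: 3.5
tool_pos: [0.4629, -0.0952, 0.1111]
ee_rot: [-3.141, 0.001, -0.017]
force: [0.3, -0.1, -0.4]
opening: 0.0002
grasp_force: 0.0
```

```bash
python3 -m pendant '[0,0,0.5,0,0,0, 0,0,0.25,0,0,0, 0,0,0.1,0,0,0, 0,0,0.1,0,0,0, 0,0,0.08,0,0,0, 0,0,0,0,0,0]'
```

```text
t: 4.25
tool_pos: [0.4639, -0.0955, 0.0704]
ee_rot: [3.141, -0.001, -0.018]
force: [-1.0, -0.6, 2.8]
opening: 0.0003
grasp_force: 1.4
```

```bash
python3 -m pendant '[0,0,0.05,0,0,0, 0,0,0,0,0,0]';python3 -m pendant '[0,0,0.05,0,0,0, 0,0,0,0,0,0]'
```

```text
t: 4.5
tool_pos: [0.4641, -0.0955, 0.0686]
ee_rot: [3.141, -0.002, -0.018]
force: [0.6, -0.3, 4.5]
opening: -0.0004
grasp_force: 2.3
t: 4.75
tool_pos: [0.4642, -0.0955, 0.0683]
ee_rot: [3.14, -0.001, -0.018]
force: [-5.7, 0.4, 17.4]
opening: 0.0002
grasp_force: 8.9
```

Stop reached (17 N). Now release straight up.

```bash
python3 -m pendant '[0,0,-1,0,0,0, 0,0,-1,0,0,0, 0,0,-1,0,0,0, 0,0,-0.8,0,0,0, 0,0,0,0,0,0, 0,0,0,0,0,0, 0,0,0,0,0,0, 0,0,0,0,0,0, 0,0,0,0,0,0]'
python3 - <<'E'
from h import *
c=snap("side","side2.png"); W=cloud(c); im=cv2.imread("pics/side2.png"); cv2.imwrite("pics/side2c.png",cv2.resize(im[80:260,200:440],None,fx=3,fy=3)); np.save("side2.npy",W)
E
```

```text
t: 5.88
tool_pos: [0.4628, -0.0952, 0.2174]
ee_rot: [-3.141, 0.001, -0.018]
force: [0.3, -0.7, -0.6]
opening: -0.0002
grasp_force: 0.0
```

View pics/side2c.png

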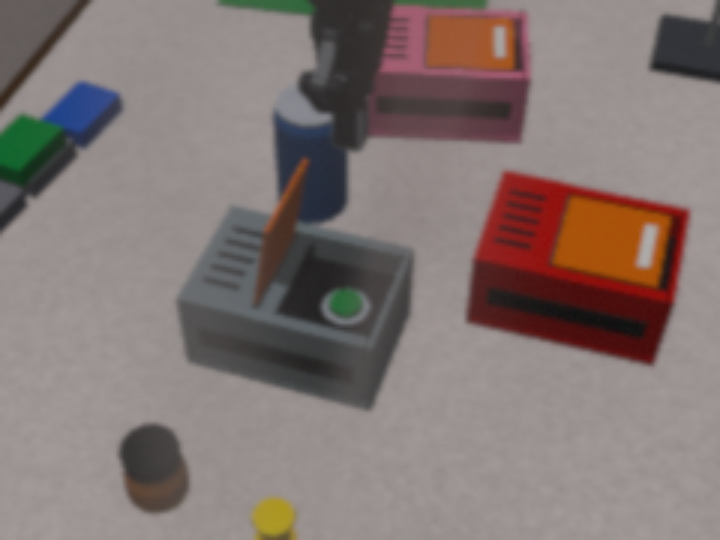

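The flap stands open at about (285,230) in the crop and the green button is visible at (345,303), still out. I go down on it slightly front of centre, keeping the hand off the flap.

```bash
python3 -m pendant '[-0.12,0,0.4,0,0,0, 0,0,0.8,0,0,0, 0,0,0.8,0,0,0, 0,0,0.8,0,0,0, 0,0,0.7,0,0,0, 0,0,0.2,0,0,0, 0,0,0,0,0,0]';python3 -m pendant '[0,0,0.15,0,0,0, 0,0,0.1,0,0,0, 0,0,0.05,0,0,0, 0,0,0,0,0,0]'
```

```text
t: 6.8
tool_pos: [0.4577, -0.095, 0.0695]
ee_rot: [-3.141, 0.001, -0.018]
force: [0.1, 0.6, 0.2]
opening: -0.0001
grasp_force: 0.0
t: 7.3
tool_pos: [0.4586, -0.0953, 0.0583]
ee_rot: [3.141, -0.001, -0.018]
force: [-0.0, 0.5, 0.4]
opening: 0.0001
grasp_force: 0.1
```

```bash
python3 -m pendant '[0,0,0.05,0,0,0, 0,0,0.05,0,0,0, 0,0,0,0,0,0]';python3 -m pendant '[0,0,0.05,0,0,0, 0,0,0,0,0,0]'
```

```text
t: 7.68
tool_pos: [0.4586, -0.0953, 0.0541]
ee_rot: [3.142, -0.001, -0.018]
force: [-0.8, -0.4, 2.0]
opening: -0.0001
grasp_force: 0.8
t: 7.92
tool_pos: [0.4586, -0.0953, 0.0537]
ee_rot: [3.141, 0.001, -0.018]
force: [-4.3, 0.6, 14.8]
opening: -0.0001
grasp_force: 7.8
```

```bash
python3 -m pendant '[0,0,0.03,0,0,0, 0,0,0,0,0,0]'
```

```text
t: 8.18
tool_pos: [0.4586, -0.0953, 0.0536]
ee_rot: [3.14, 0.001, -0.018]
force: [-6.6, 1.4, 23.5]
opening: 0.0
grasp_force: 12.0
```

```bash
python3 -m pendant '[0,0,-0.5,0,0,0, 0,0,-1,0,0,0, 0,0,-1,0,0,0, 0,0,-1,0,0,0, 0,0,-1,0,0,0, 0,0,-0.3,0,0,0, 0.9,0,0,0,0,0, 0.9,0,0,0,0,0, 0.9,0,0,0,0,0, 0,0,0,0,0,0]'
python3 - <<'E'
from h import *
c=snap("side","side3.png"); W=cloud(c); W0=np.load("side2.npy"); im=cv2.imread("pics/side3.png"); h=cv2.cvtColor(im,cv2.COLOR_BGR2HSV); h0=cv2.cvtColor(cv2.imread("pics/side2.png"),cv2.COLOR_BGR2HSV)
for w,k in((W0,h0),(W,h)):
    m=(k[...,1]>90)&(abs(k[...,0].astype(int)-65)<15); m&=(abs(w[...,0]-.466)<.04)&(abs(w[...,1]+.095)<.04)
    print("button",m.sum(),np.nanmedian(w[m],0))
m=(h[...,1]>150)&(h[...,0]<22)&(abs(W[...,0]-.5)<.06)&(abs(W[...,1]+.095)<.06); P=W[m]; print("flap",len(P),P.min(0),P.max(0))
cv2.imwrite("pics/side3c.png",cv2.resize(im[80:260,200:440],None,fx=3,fy=3))
E
```

```text
t: 9.43
tool_pos: [0.5674, -0.0965, 0.2408]
ee_rot: [-3.139, 0.002, -0.017]
force: [-0.4, -0.8, -0.6]
opening: -0.0002
grasp_force: 0.0
button 64 [ 0.46633514 -0.09161784  0.05865009]
button 45 [ 0.4662683  -0.09260405  0.05356053]
flap 46 [ 0.50895528 -0.13114559  0.1506067 ] [ 0.51274859 -0.05605306  0.16103432]
```

View pics/side3c.png

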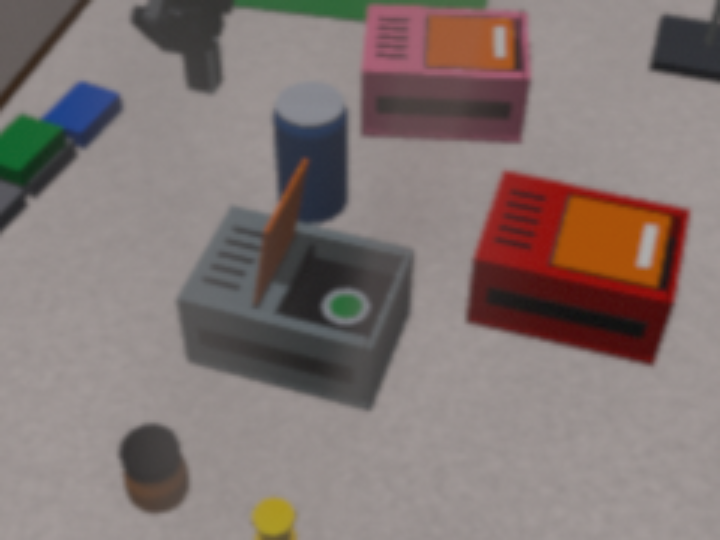

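The button now measures z = 0.0535, 5 to 6 mm lower than before, so it is in. The flap is still open at (285,230) in the crop. I now lower behind the flap and sweep it over.

```bash
python3 -m pendant '[0,0,0.9,0,0,0, 0,0,0.9,0,0,0, 0,0,0.77,0,0,0, 0,0,0,0,0,0, -0.5,0,0,0,0,0, -0.5,0,0,0,0,0, 0,0,0,0,0,0]';python3 -m pendant '[-0.22,0,0.07,0,0,0, -0.22,0,0.07,0,0,0, -0.36,0,0.26,0,0,0, -0.28,0,0.35,0,0,0, -0.1,0,0.28,0,0,0, -0.1,0,0.2,0,0,0, -0.28,0,0.08,0,0,0, 0,0,0,0,0,0]'
```

```text
t: 10.35
tool_pos: [0.5261, -0.0966, 0.1416]
ee_rot: [3.14, -0.002, -0.018]
force: [0.9, 0.7, 0.2]
opening: 0.0002
grasp_force: 0.4
t: 11.35
tool_pos: [0.4623, -0.0952, 0.0871]
ee_rot: [-3.141, 0.003, -0.018]
force: [-0.2, 0.6, 1.4]
opening: 0.0003
grasp_force: 0.9
```

```bash
python3 -m pendant '[0,0,0.2,0,0,0, 0,0,0.12,0,0,0, 0,0,0.08,0,0,0, 0,0,0,0,0,0]';python3 -m pendant '[0,0,0.05,0,0,0, 0,0,0,0,0,0]'
```

```text
t: 11.85
tool_pos: [0.4629, -0.0953, 0.071]
ee_rot: [-3.141, 0.002, -0.018]
force: [-2.4, -0.0, 2.4]
opening: -0.0002
grasp_force: 1.4
t: 12.1
tool_pos: [0.4634, -0.0954, 0.0694]
ee_rot: [-3.142, 0.001, -0.018]
force: [-2.6, -0.6, 3.0]
opening: 0.0001
grasp_force: 1.4
```

```bash
python3 -m pendant '[0,0,0.05,0,0,0, 0,0,0,0,0,0]'
```

```text
t: 12.35
tool_pos: [0.4637, -0.0953, 0.0684]
ee_rot: [3.141, 0.001, -0.018]
force: [-6.0, -0.3, 9.9]
opening: 0.0001
grasp_force: 5.0
```

```bash
python3 -m pendant '[0,0,0.03,0,0,0, 0,0,0,0,0,0]'; python3 -m pendant '[0,0,-0.3,0,0,0, 0,0,-0.8,0,0,0, 0,0,-1,0,0,0, 0,0,-1,0,0,0, 0,0,-1,0,0,0, 0,0,0,0,0,0, 0,0,0,0,0,0, 0,0,0,0,0,0, 0,0,0,0,0,0, 0,0,0,0,0,0]'
python3 - <<'E'
from h import *
c=snap("side","side4.png"); im=cv2.imread("pics/side4.png"); cv2.imwrite("pics/side4c.png",cv2.resize(im[80:280,200:440],None,fx=3,fy=3))
W=cloud(c);h=cv2.cvtColor(im,cv2.COLOR_BGR2HSV)
m=(h[...,1]>150)&(h[...,0]<22)&(abs(W[...,0]-.49)<.06)&(abs(W[...,1]+.095)<.06); P=W[m]; print("flap",len(P),P.min(0),P.max(0))
E
```

```text
t: 12.6
tool_pos: [0.4638, -0.0953, 0.0682]
ee_rot: [3.14, 0.002, -0.018]
force: [-9.0, 1.0, 17.5]
opening: -0.0002
grasp_force: 8.9
t: 13.85
tool_pos: [0.4635, -0.0952, 0.2297]
ee_rot: [-3.141, 0.001, -0.018]
force: [0.4, -0.3, -0.1]
opening: 0.0002
grasp_force: 0.0
flap 767 [ 0.44217923 -0.13515847  0.07359352] [ 0.52407434 -0.04866727  0.08191453]
```

View pics/side4c.png

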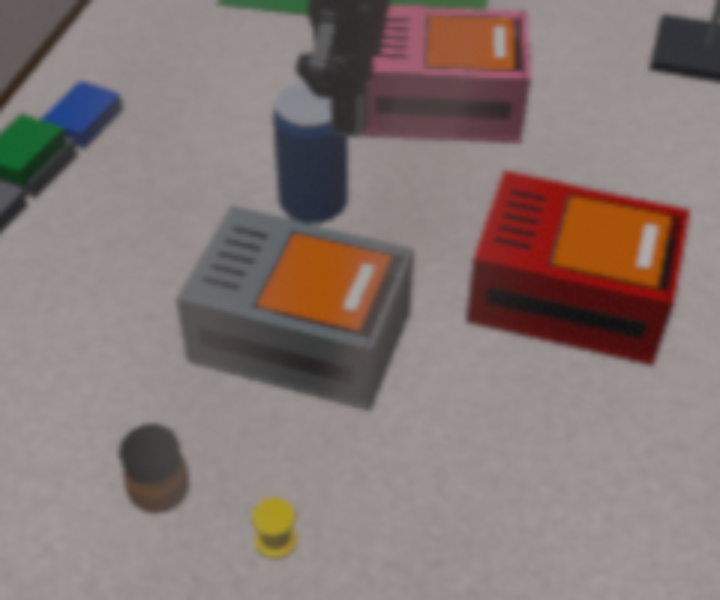

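The flap is shut flush at (325,280) in the crop. The can, jar and spool stand as before, and the hand is clear above.

```bash
python3 -c "
from workcell import bot; print(bot.hand_in())"
```

```text
the job is handed in; nothing more can be done
None
```

The power box is switched on: the flap popped open, the green button went fully in, and the flap is back flush and stayed shut after release. The can, jar and spool were not touched, the hand finished clear, and I handed the job in at about 14 s.

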